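Load the covering-film dispenser

ROBOT

A 7-joint arm with a two-finger parallel gripper is mounted at the origin on a cart in front of the work surface, level with it; the furniture and walls round the work are solid. World frame = base frame: x ahead of the robot, y to its left, z up, the work surface at z = 0. Lengths are in m, angles in rad, forces in N, time in s.
With the tool pointing down it reaches from about 0.425 to 1.025 m from the base axis. Payload 9.4 kg.
Tool frame: the origin (TCP) lies between the finger pads, 19 mm behind the fingertips; this is the grasp point; z points along the fingers, y is the line along which they close (so a half turn about z gives the same grasp; the last joint's range is limited). The gripper opens to 93 mm and grips with 3 to 60 N. Pads are 15 mm wide; open, the fingers measure 128 mm over their backs; the gripper's body (75 mm by 188 mm) begins 65 mm behind the grasp point.
Start: joints at [1.265, 0.599, -0.003, 1.599, 0.002, 0.943, -0.08], TCP at [0.164, -0.706, 0.237] pointing down, gripper open.
Joint ranges: [-2.57, 2.57], [-0.35, 1.97], [-1.29, 1.29], [0.11, 2.56], [-1.05, 4.19], [0.11, 1.86], [-2.63, 2.63]. Speed limits (rad/s): [2.22, 2.22, 3.01, 3.01, 3.14, 3.14, 3.14].

INTERFACE

Orientations are given as [roll, pitch, yaw] about the fixed x, y, z axes, in that order (R = Rz(yaw) Ry(pitch) Rx(roll)).
In Python, from rig import * gives the robot as it stands.
- The arm moves only by the shell command python3 -m creep 'ROWS' [FORCE]. ROWS is a JSON object whose one key "commands" holds a list of rows, each a list of 7 numbers: the turn, a rotation vector about the world's x, y, z in units of 6 degrees (1.0 is 6 degrees), then the shift along the world's x, y, z in units of 40 mm (1.0 is 40 mm), then the finger opening in mm, from 0 to 93. In form: {"commands": [[wx, wy, wz, dx, dy, dz, fingers], ...]}. A call has 1 to 5 rows; each row shifts and turns the commanded pose from where the row before left it; what a row does not reach is not made up. A row lasts 1/12 s, in which the tool goes at most 41.7 mm and 7.16 degrees, less where a joint would pass 70% of its speed; a pose out of reach is approached as far as the arm can. A call is refused whole if a number of a shift passes 1 or a number of a turn 1, either way. A call with a gripper value outside its range is refused whole. The fingers move at their own pace and stop on an object; FORCE is the grip in N (left out, the last holds). Time passes only in rows, so rows that do not move let the fingers close. It gives the time, the measured TCP pose, the force, the opening and the grip force at its end, in the units of the state.
- read_state(): the state, without advancing time (a new reading comes with each control period).
- snapshot(name): name is "scene" or "top" or "wrist"; returns the picture (480x640x3 uint8, blue, green, red); there is no depth.
- camera_info(name): a dict with "camera_matrix" (3x3 intrinsics, pixels), "rvec" (rotation vector, rad) and "tvec" (3), from world to camera coordinates, as OpenCV has them. Camera axes: x right, y down, z forward; pixel columns grow to the right and rows downward; lengths in m; the calibration is good to about 2 mm. A picture is of the moment at which its call begins: read the wrist's pose just before it. camera_info takes no time and is no camera call; for the wrist camera it gives the pose at the moment of the call.
- finish_job(): hands the job in; it is judged then, once.
The state is a dict: "t": time; "q": joint angles; "qvel": joint speeds; "joint_torque": joint torques, N m; "tool_pos": TCP position; "eef_rot": TCP orientation; "force": force on the tool from outside, world axes, zero at the start; "torque": the same for the moment, N m; "finger_gap": finger opening in m; "grip_force": force on a finger pad.
Only numpy, scipy, OpenCV 4.12 (cv2) and the standard library are available. Lean on these libraries where they do the work, as an engineer would, in place of code of your own. Each camera call takes 0.05 s, during which the arm holds its last target. There are 200 camera calls.

TASK

Load the book-covering film: with the fingertips on the upper half of the white film roll, roll it along the wooden covering board (do not slide, pinch or lift it) until it drops into the dispenser's well and lies still. Then tip the blue retaining bar over so that it rests on the roll. Leave the stapler, the tape and the calculator where they are.

Things in the scene. Friction and masses are not known exactly. Their poses are not given: they have to be found in the camera images.
- film_roll: White glossy roll of covering film with a green paper band: a rigid cylinder 64 mm in diameter, 190 mm long, about 0.3 kg, loose on the board. Origin at its centre, 42 mm above the desk; y along its axis, z up at the start and turning as it rolls. Starts 100 to 200 mm before the well, parallel within 3 degrees, sideways within 4 mm. Rolling friction stops it within about 10 mm from 0.1 m/s.
- dispenser: White steel film dispenser with a level wooden board in front, fixed to the desk, 320 mm long, 218 mm wide. Origin on the desk under the middle of its well; x is level, from the board (-x) to the toothed aluminium tear-off bar (x = 65 to 84 mm, up to 35 mm high), so the roll is rolled along +x; y along the well; z up. Board: x = -235 to -22 mm, top 10 mm above the desk, bead along its outer edge.
- well (a point): Where the roll's centre lies once in the well: x = y = 0 in the dispenser's frame, 34.5 mm above the desk, 7.5 mm lower than on the board. The well is a gap across the board's end between two black rubber lips at x = -22 and +22 mm, both 10 mm high, on which the roll then rests. White side cheeks, 210 mm apart inside, up to 62 mm high, flared entry tabs from x = -44 mm.
- retainer (a joint): Hinge of the retaining bar, rad; axis along the dispenser's y at x = 52 mm, 50 mm up. At 0 the bar stands up, leaning 15 degrees past vertical to +x (starts: -0.12 to 0.1). Grows as the bar swings up, over and down to the loading side (-x). Light friction holds it near upright; from about 0.8 on it falls by its own weight. On a roll in the well it rests at about 1.6; with no roll, 1.85.
- retainer_bar (a point): Middle of the retaining bar: a blue rod 12 mm in diameter, 190 mm long along the dispenser's y, on two wire arms 73 mm from the hinge axis. At joint 0 it lies at x = 71 mm, 120 mm above the desk. Less than 1 N at the bar swings it.
- stapler: Black stapler, 154 x 38 x 48 mm, loose on the desk; origin at the centre of its underside. Leave it alone.
- tape_1: Roll of beige masking tape lying flat, 96 mm across, 25 mm high, loose; origin at the centre of its underside. Leave it alone.
- calculator: Grey calculator, 116 x 70 x 17 mm, loose; origin at the centre of its underside. Leave it alone.

How it is judged:
On the way, in this order (a step that is already met when the one before it is completed fails the run):
1. the roll turns over as it travels (rolled, not slid) (angle between film_roll's own z axis and vertical above 2.2 rad), for 0.02 s.
2. the roll lies still in the well, the retaining bar still up (x of film_roll in the frame of dispenser between -0.006 and 0.006 m and height (world z) of film_roll below 0.038 m and linear speed of film_roll below 0.03 m/s and value of joint retainer below 0.8 rad), for 0.2 s.
3. the retaining bar is down on the roll (value of joint retainer above 1.45 rad and contact force between retainer and film_roll above 0.05 N), for 0.2 s.
At the end, for the whole second after the job is handed in: The roll lies still in the well (within 6 mm of its middle across the well and 14 mm along it, not propped on a lip) and the blue retaining bar is down and resting on it (all of step 3 and x of film_roll in the frame of dispenser between -0.006 and 0.006 m and y of film_roll in the frame of dispenser between -0.014 and 0.014 m and height (world z) of film_roll below 0.038 m and linear speed of film_roll below 0.02 m/s); the robot touches nothing.
It fails at once if the roll is lifted more than 18 mm off the board (height (world z) of film_roll above 0.06 m).
It fails at once if the roll is touched on its lower half (TCP under 55 mm, so fingertips under 36 mm over the desk, while touching it) (contact force between the fingers and film_roll above 0.5 N and height (world z) of the grasp point below 0.055 m).
It fails at once if the stapler is moved more than 20 mm (distance of stapler from where it was at the start of the episode above 0.02 m).
It fails at once if the tape is moved more than 20 mm (distance of tape_1 from where it was at the start of the episode above 0.02 m).
It fails at once if the calculator is moved more than 20 mm (distance of calculator from where it was at the start of the episode above 0.02 m).
It also fails if it takes over 72 s, if anything falls off the work surface, if the arm or the gripper's body presses on something with over 40 N, if the wrist force passes 120 N, or if a joint passes its speed limit or range.

## Working session

There is one attempt and no reset: what is moved stays moved. The work goes in short steps, Python scripts to look and compute and a shell command to move; the robot and the scene stay as the last step left them, time stands still between calls to the robot, and variables do not carry over. Pictures are saved under pics/ and viewed, at most 13 in all, crops included, and the job is handed in when it is done.

```bash
mkdir -p pics; ls
python3 - <<'E'
from rig import *
import cv2
for n in ("scene","top"):
    cv2.imwrite(f"pics/{n}0.png",snapshot(n)); c=camera_info(n); print(n,c)
s=read_state();print(s["t"],s["tool_pos"],s["eef_rot"])
E
```

```text
pics
scene {'camera_matrix': array([[567.90735773,   0.        , 323.17838472],
       [  0.        , 567.90735773, 237.21196735],
       [  0.        ,   0.        ,   1.        ]]), 'rvec': array([ 1.14418618, -2.41172298,  0.94318128]), 'tvec': array([0.44802947, 0.38859032, 1.18974493])}
top {'camera_matrix': array([[451.99859903,   0.        , 323.2426299 ],
       [  0.        , 451.99859903, 241.34809394],
       [  0.        ,   0.        ,   1.        ]]), 'rvec': array([ 2.14552767, -2.13181389,  0.14060096]), 'tvec': array([0.08481969, 0.65542293, 1.08390628])}
0.1 [ 0.16431905 -0.70571638  0.23668863] [-3.14025043e+00  1.27698418e-04  2.28873753e-01]
```

View pics/top0.png

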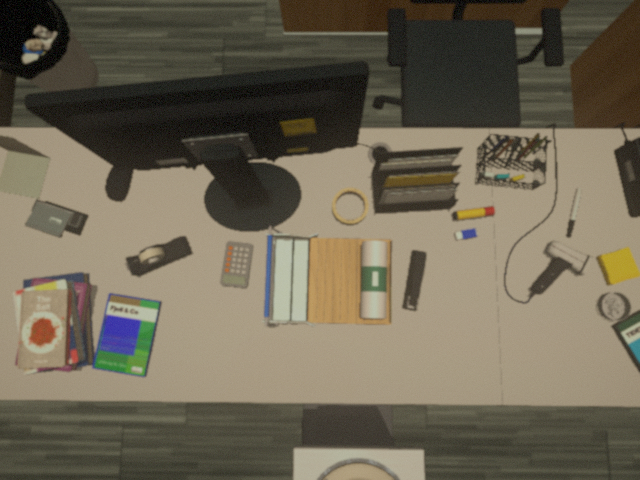

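View pics/scene0.png

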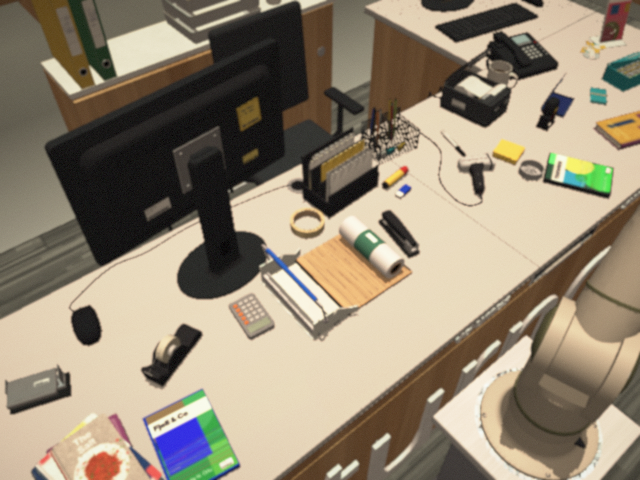

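Top view: the roll is at about (374,280) with its green band. The wooden board spans columns 310–391 and rows 237–324, the well is near column 294, and the blue bar is near column 268. The stapler is at (414,280), tape at (350,206) and calculator at (237,264). The roll has to travel left in the image.

```bash
cat > h.py <<'E'
from rig import *
import cv2, numpy as np
def cam(n):
    c=camera_info(n); R=cv2.Rodrigues(np.array(c["rvec"]))[0]; t=np.array(c["tvec"]).ravel()
    return np.array(c["camera_matrix"]),R,t
def ray(n,px,z,c=None):
    K,R,t=c or cam(n); px=np.atleast_2d(px).astype(float)
    d=(R.T@np.linalg.inv(K)@np.c_[px,np.ones(len(px))].T).T; o=-R.T@t
    return o+d*((z-o[2])/d[:,2])[:,None]
def proj(n,p):
    K,R,t=cam(n); return cv2.projectPoints(np.atleast_2d(p).astype(float),R,t,K,None)[0][:,0]
def mask(img,lo,hi,roi):
    m=cv2.inRange(cv2.cvtColor(img,cv2.COLOR_BGR2HSV),lo,hi); o=np.zeros_like(m)
    x0,y0,x1,y1=roi; o[y0:y1,x0:x1]=m[y0:y1,x0:x1]; return o
def big(m):
    return max(cv2.findContours(m,cv2.RETR_EXTERNAL,cv2.CHAIN_APPROX_NONE)[0],key=cv2.contourArea)
E
python3 - <<'E'
from h import *
im=cv2.imread("pics/top0.png"); hsv=cv2.cvtColor(im,cv2.COLOR_BGR2HSV)
for x in range(258,400,4): print(x,hsv[255,x],end=" ")
print()
for name,lo,hi,z in (("wood",(8,80,90),(20,255,255),.010),("green",(60,60,30),(95,255,200),.072),("blue",(100,120,60),(125,255,255),.120)):
    m=mask(im,lo,hi,(255,225,400,335)); c=big(m); r=cv2.minAreaRect(c)
    b=cv2.boxPoints(r); print(name,cv2.contourArea(c),r); print(ray("top",b,z).round(4).tolist())
big_=cv2.resize(im[225:335,250:430],None,fx=4.4,fy=4.4,interpolation=cv2.INTER_CUBIC); cv2.imwrite("pics/c1.png",big_)
E
```

```text
258 [ 19  56 170] 262 [ 17  54 170] 266 [176  14 131] 270 [111 107 133] 274 [ 25  36 122] 278 [ 37  28 191] 282 [ 37  28 193] 286 [ 38  30 190] 290 [ 39  25 190] 294 [ 35  32 176] 298 [ 37  29 192] 302 [ 38  29 193] 306 [ 39  28 188] 310 [ 18 127 171] 314 [ 18 123 188] 318 [ 18 116 178] 322 [ 18 128 178] 326 [ 18 123 174] 330 [ 18 130 179] 334 [ 18 125 180] 338 [ 18 133 177] 342 [ 17 125 180] 346 [ 18 134 175] 350 [ 18 122 175] 354 [ 18 128 176] 358 [ 17 126 168] 362 [ 17  73 130] 366 [ 18  59 170] 370 [ 21  45 187] 374 [ 34  31 190] 378 [ 28  34 187] 382 [ 20  52 186] 386 [ 19  76 157] 390 [ 18 104 127] 394 [ 20  60 170] 398 [ 18  56 170] 
wood 6949.0 ((349.762451171875, 280.71539306640625), (84.41903686523438, 85.88375854492188), 1.3322198390960693)
[[0.4527, 0.1302, 0.01], [0.6723, 0.1278, 0.01], [0.6683, -0.0908, 0.01], [0.4495, -0.0825, 0.01]]Traceback (most recent call last):
  File "<stdin>", line 6, in <module>
  File "h.py", line 16, in big
    return max(cv2.findContours(m,cv2.RETR_EXTERNAL,cv2.CHAIN_APPROX_NONE)[0],key=cv2.contourArea)
ValueError: max() iterable argument is empty
```

Run:
```python
from h import *
im=cv2.imread("pics/top0.png"); hsv=cv2.cvtColor(im,cv2.COLOR_BGR2HSV)
print(hsv[280,362:388:3].tolist())
def report(m,z,name):
    c=big(m)[:,0]; P=ray("top",c,z)[:,:2].astype(np.float32); r=cv2.minAreaRect(P)
    print(name,np.round(r[0],4),np.round(r[1],4),round(r[2],2)); return P
W=mask(im,(8,80,90),(20,255,255),(255,225,400,335)); P=report(W,.01,"wood")
P=P.astype(float)
for nm,sel,ax in (("outer",(P[:,1]<-.07)&(abs(P[:,0]-.56)<.09),0),("inner",(P[:,1]>.115)&(abs(P[:,0]-.56)<.09),0),("far",(P[:,0]>.655)&(P[:,1]>-.07)&(P[:,1]<.11),1),("near",(P[:,0]<.465)&(P[:,1]>-.07)&(P[:,1]<.11),1)):
    Q=P[sel]; 
    if len(Q)<5: print(nm,len(Q)); continue
    k=np.polyfit(Q[:,ax],Q[:,1-ax],1); print(nm,len(Q),"slope deg",np.degrees(np.arctan(k[0])).round(2),"mid",np.polyval(k,.56 if ax==0 else .02).round(4))
G=mask(im,(40,60,20),(100,255,255),(355,230,395,330)); report(G,.07,"green")
B=mask(im,(100,110,40),(125,255,255),(258,225,285,335)); report(B,.12,"blue")
R=mask(im,(0,0,150),(60,70,255),(360,232,390,328))|G; report(R,.06,"roll")
print(proj("top",[[.56,.15,.01],[.56,.15,.12]]), -cam("top")[1].T@cam("top")[2], "\n",-cam("scene")[1].T@cam("scene")[2])
cv2.imwrite("pics/c1.png",cv2.resize(im[225:335,250:430],None,fx=4.4,fy=4.4,interpolation=cv2.INTER_CUBIC))
```

```text
[[41, 60, 85], [49, 80, 99], [47, 79, 106], [46, 55, 125], [34, 36, 191], [41, 36, 175], [52, 74, 110], [53, 68, 101], [23, 99, 116]]
wood [0.5608 0.0222] [0.213  0.2195] 89.11
outer 71 slope deg -1.04 mid -0.0818
inner 70 slope deg -1.0 mid 0.1274
far 69 slope deg 0.99 mid 0.6688
near 71 slope deg 1.11 mid 0.4523
green [ 0.5614 -0.0339] [0.0559 0.0562] 89.71
blue [0.5646 0.2162] [0.0059 0.1837] 89.05
roll [ 0.562  -0.0354] [0.058 0.191] 88.29
[[299.3794294  280.05570411]
 [296.22453225 277.1686871 ]] [0.49005315 0.07172893 1.16890089] 
 [-0.11700082  0.67848068  1.13718978]
```

View pics/c1.png

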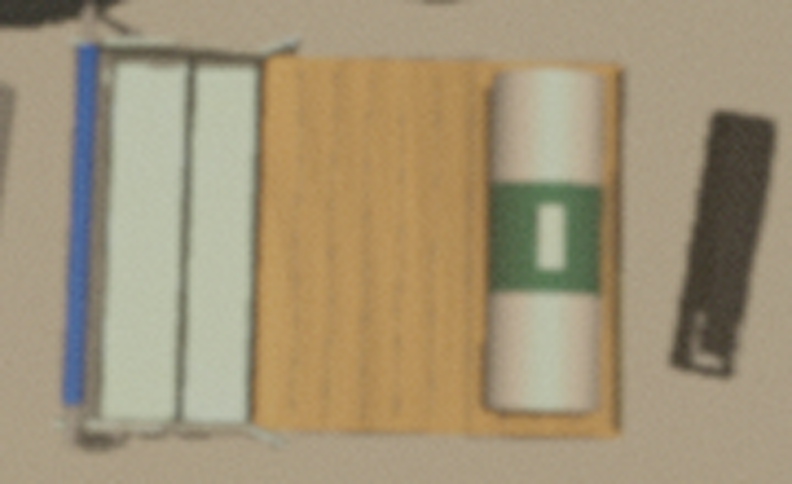

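The crop confirms the roll is parallel to the board edges within about 0.5°. My estimates:
- **Dispenser:** origin at about (0.563, 0.1505), with its +x axis along world (0.018, 1).
- **Roll:** centre at about (0.563, -0.037), so 187 mm before the well. That fits the stated 100–200 mm.
- **Sizes:** the measured board is 213 × 219 mm, which matches.

Next I'll bring the tool over, with the finger closing line along the roll axis.

```bash
python3 -m creep '{"commands": [[0,0,0.63,0.5,0.8,0,93],[0,0,0.63,0.5,0.8,0,93],[0,0,0.63,0.5,0.8,0,93],[0,0,0.63,0.5,0.8,0,93],[0,0,0.63,0.5,0.8,0,93]]}'
python3 -m creep '{"commands": [[0,0,0.63,0.5,0.8,0,93],[0,0,0.63,0.5,0.8,0,93],[0,0,0.63,0.5,0.8,0,93],[0,0,0.63,0.5,0.8,0,93],[0,0,0.63,0.5,0.8,0,93]]}'
python3 -m creep '{"commands": [[0,0,0.63,0.5,0.8,0,93],[0,0,0.63,0.5,0.8,0,93],[0,0,0.63,0.5,0.8,0,93],[0,0,0.63,0.5,0.8,0,93],[0,0,0.63,0.5,0.8,0,93]]}'
python3 -m creep '{"commands": [[0,0,0.63,0.5,0.8,0,93],[0,0,0.63,0.5,0.8,0,93],[0,0,0.63,0.5,0.8,0,93],[0,0,0.63,0.5,0.8,0,93],[0,0,0.63,0.5,0.8,0,93]]}'
python3 -m creep '{"commands": [[0,0,0,0,0,0,93],[0,0,0,0,0,0,93]]}'
```

```text
t: 0.52
tool_pos: [0.2649, -0.5443, 0.2371]
eef_rot: [-3.141, 0.0, 0.562]
force: [0.2, -0.5, -0.4]
finger_gap: 0.0929
grip_force: 0.0
t: 0.93
tool_pos: [0.3649, -0.3844, 0.2374]
eef_rot: [-3.141, 0.0, 0.892]
force: [-0.0, 0.6, 0.0]
finger_gap: 0.0928
grip_force: 0.0
t: 1.35
tool_pos: [0.4649, -0.2244, 0.2374]
eef_rot: [-3.141, 0.0, 1.221]
force: [0.9, -0.1, 0.0]
finger_gap: 0.0931
grip_force: 0.0
t: 1.77
tool_pos: [0.5649, -0.0645, 0.2373]
eef_rot: [-3.141, 0.0, 1.551]
force: [0.7, -0.4, -0.8]
finger_gap: 0.0929
grip_force: 0.0
t: 1.93
tool_pos: [0.5651, -0.0638, 0.237]
eef_rot: [-3.141, -0.001, 1.552]
force: [-0.4, -0.2, -0.9]
finger_gap: 0.0929
grip_force: 0.0
```

```bash
python3 -m creep '{"commands": [[0,0,0,0,0,-0.9,93],[0,0,0,0,0,-0.9,93],[0,0,0,0,0,-0.9,93],[0,0,0,0,0,-0.85,93],[0,0,0,0,0,0,93]]}'
python3 -m creep '{"commands": [[0,0,0,0,0.05,-0.05,93],[0,0,0,0,0,0,93]]}'
python3 -m creep '{"commands": [[0,0,0,0,0,-0.05,93],[0,0,0,0,0,0,93]]}'
python3 - <<'E'
from h import *
cv2.imwrite("pics/w1.png",snapshot("wrist"))
E
```

```text
t: 2.35
tool_pos: [0.5604, -0.0677, 0.0901]
eef_rot: [-3.132, 0.001, 1.546]
force: [-1.6, -0.4, -0.8]
finger_gap: 0.0931
grip_force: 0.0
t: 2.52
tool_pos: [0.5647, -0.0644, 0.0945]
eef_rot: [3.141, 0.0, 1.547]
force: [0.6, 0.6, -0.1]
finger_gap: 0.0927
grip_force: 0.0
t: 2.68
tool_pos: [0.5653, -0.0645, 0.0931]
eef_rot: [3.139, 0.0, 1.548]
force: [0.2, 0.3, -1.0]
finger_gap: 0.0927
grip_force: 0.0
```

View pics/w1.png

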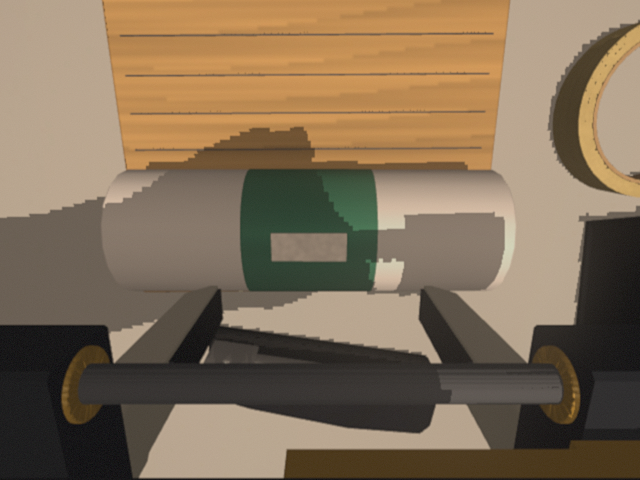

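The wrist view shows the roll crossing at rows 170–290 with its band centred near column 308. The two fingertips are just behind its upper back edge, at about columns 210 and 430. Starting a gentle first stroke.

```bash
cat > loc.py <<'E'
from h import *
im=snapshot("top"); s=read_state()
G=mask(im,(60,45,20),(90,255,255),(255,225,400,335))
n,l,st,cen=cv2.connectedComponentsWithStats(G); 
for i in range(1,n):
    if st[i,4]>80: print("green",ray("top",cen[i],.06)[0].round(4),st[i].tolist())
W=mask(im,(8,80,90),(20,255,255),(295,225,400,335)); w=cv2.bitwise_not(W)
print("t",s["t"],"tcp",s["tool_pos"].round(4) if hasattr(s["tool_pos"],"round") else s["tool_pos"],"F",np.round(s["force"],1))
import sys
if len(sys.argv)>1: cv2.imwrite(sys.argv[1],cv2.resize(im[205:345,250:430],None,fx=4,fy=4,interpolation=cv2.INTER_CUBIC))
E
python3 -m creep '{"commands": [[0,0,0,0,0.25,0,93],[0,0,0,0,0.25,0.03,93],[0,0,0,0,0.25,0.01,93],[0,0,0,0,0.25,0,93],[0,0,0,0,0.25,0,93]]}'; python3 loc.py pics/t1.png
```

```text
t: 3.15
tool_pos: [0.5644, -0.0123, 0.0932]
eef_rot: [3.141, -0.0, 1.549]
force: [0.1, -0.6, -0.6]
finger_gap: 0.093
grip_force: 0.0
t 3.2 tcp [ 0.5646 -0.0099  0.0932] F [0.2 1.7 0. ]
```

View pics/t1.png

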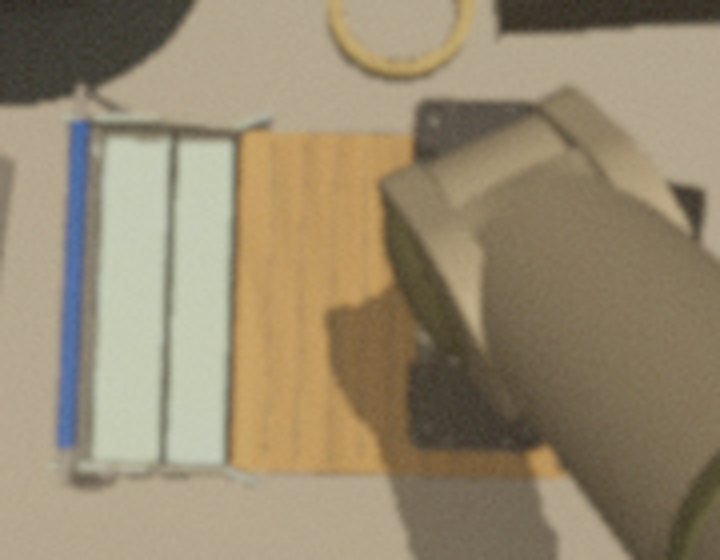

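The top view is now blocked by the arm, so I'll locate the roll with the wrist camera, using the tangent rays to its front and back edges.

```bash
cat > wl.py <<'E'
from h import *
import sys
s=read_state(); c=cam("wrist"); im=snapshot("wrist")
if len(sys.argv)>1: cv2.imwrite(sys.argv[1],im)
G=mask(im,(60,80,20),(95,255,255),(0,0,640,480)); q=big(cv2.morphologyEx(G,cv2.MORPH_CLOSE,np.ones((15,15))))[:,0]
o=-c[1].T@c[2]; x0,x1=q[:,0].min(),q[:,0].max(); xm=(x0+x1)//2
col=q[abs(q[:,0]-xm)<4]; e=[(xm,col[:,1].min()),(xm,col[:,1].max()+1)]
out=[]
for p,sg in zip(e,(1,-1)):
    d=ray("wrist",p,.0,c)[0]-o; d=d[1:]/np.hypot(*d[1:])   # y,z
    n=np.array([d[1],-d[0]]); n*=np.sign(n[0])*sg          # normal towards +y / -y
    # n.(C-o) = -R : centre lies R inside the tangent ray
    oo=o[1:]; out.append(oo[0]+(-.032-n[1]*(.042-oo[1]))/n[0])
print("t",round(s["t"],2),"tcp",np.round(s["tool_pos"],4),"F",np.round(s["force"],1),"px",[tuple(map(int,v)) for v in e],int(x0),int(x1))
print("roll y from front,back edge:",np.round(out,4),"band x",ray("wrist",[(x0,(e[0][1]+e[1][1])/2),(x1+1,(e[0][1]+e[1][1])/2)],.068,c)[:,0].round(4))
E
python3 wl.py pics/w2.png
```

```text
t 3.2 tcp [ 0.5646 -0.0099  0.0932] F [0.2 1.7 0. ] px [(313, 294), (313, 351)] 250 377
roll y from front,back edge: [-0.0547 -0.0185] band x [0.5287 0.5923]
```

View pics/w2.png

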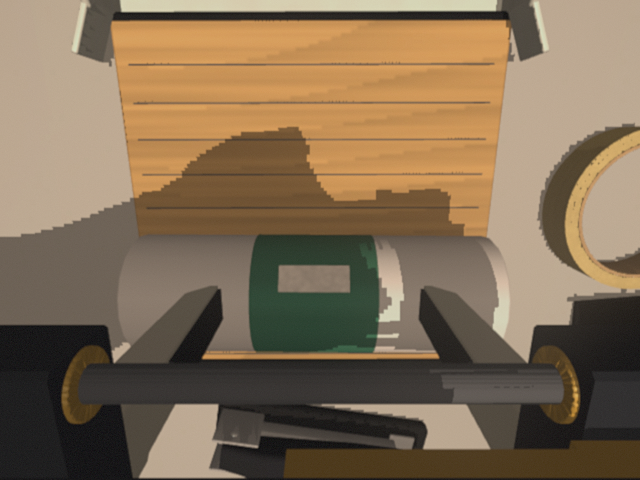

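The wrist view shows the roll at rows 236–352 with its label turned forward, so it rolled about 18 mm. Continuing the stroke down the front of the roll.

```bash
sed -i 's/col=q\[.*\]; e=/e=/; s/col\[:,1\]/q[:,1]/g' wl.py
python3 -m creep '{"commands": [[0,0,0,0,0.25,-0.03,93],[0,0,0,0,0.25,-0.03,93],[0,0,0,0,0.25,-0.05,93],[0,0,0,0,0.2,-0.05,93],[0,0,0,0,0,0.5,93]]}'; python3 -m creep '{"commands": [[0,0,0,0,0,0,93]]}'; python3 wl.py
```

```text
t: 3.67
tool_pos: [0.5635, 0.0264, 0.105]
eef_rot: [-3.139, -0.001, 1.551]
force: [-1.5, -0.3, -0.4]
finger_gap: 0.0928
grip_force: 0.0
t: 3.75
tool_pos: [0.5654, 0.0247, 0.1087]
eef_rot: [3.139, -0.0, 1.549]
force: [0.7, -0.4, -0.2]
finger_gap: 0.0928
grip_force: 0.0
t 3.75 tcp [0.5654 0.0247 0.1087] F [ 0.7 -0.4 -0.2] px [(314, 251), (314, 348)] 256 372
roll y from front,back edge: [0.0016 0.0087] band x [0.5305 0.5926]
```

```bash
python3 -m creep '{"commands": [[0,0,0,0,-0.6,0,93],[0,0,0,0,-0.6,0,93],[0,0,0,0,0,-0.36,93],[0,0,0,0,0,0,93],[0,0,0,0,0,0,93]]}'; python3 wl.py pics/w3.png
```

```text
t: 4.22
tool_pos: [0.5637, -0.0244, 0.0913]
eef_rot: [-3.14, 0.0, 1.548]
force: [0.5, 1.0, -0.3]
finger_gap: 0.093
grip_force: 0.0
t 4.22 tcp [ 0.5637 -0.0244  0.0913] F [ 0.5  1.  -0.3] px [(314, 156), (314, 261)] 245 384
roll y from front,back edge: [0.0087 0.0192] band x [0.5301 0.5932]
```

View pics/w3.png

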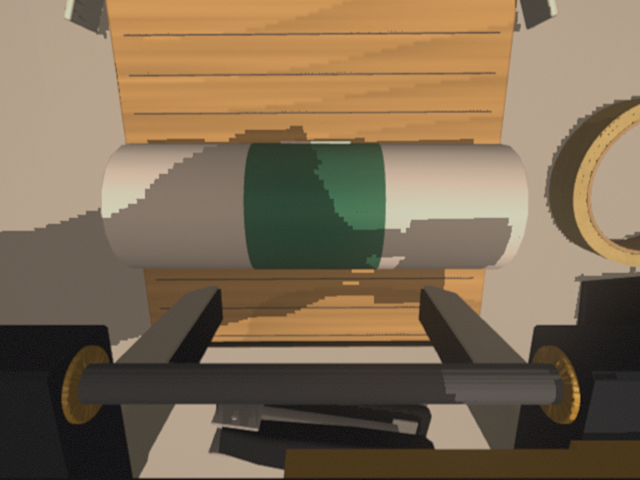

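The wrist view shows the roll at rows 142–268, parallel to the board slats, with the fingertips behind it. My green mask had clipped the edges, so I'm recomputing with a looser one.

```bash
sed -i 's/(60,80,20),(95,255,255),(0,0,640,480)/(50,60,10),(100,255,255),(230,60,400,440)/' wl.py; python3 wl.py
python3 - <<'E'
import cv2; im=cv2.cvtColor(cv2.imread("pics/w3.png"),cv2.COLOR_BGR2HSV); print(im[138:160:3,314].tolist(),im[258:274:2,314].tolist())
E
```

```text
t 4.27 tcp [ 0.5641 -0.0237  0.0918] F [-0.6 -0.1  1.1] px [(313, 146), (313, 269)] 244 383
roll y from front,back edge: [0.0143 0.0154] band x [0.5299 0.5932]
[[15, 144, 172], [26, 41, 156], [46, 45, 74], [54, 70, 69], [50, 63, 61], [54, 63, 57], [56, 63, 61], [55, 68, 64]] [[64, 64, 60], [64, 72, 60], [62, 66, 58], [62, 70, 58], [56, 67, 57], [36, 69, 59], [16, 130, 110], [17, 139, 110]]
```

```bash
python3 -m creep '{"commands": [[0,0,0,0,0.3,-0.05,93],[0,0,0,0,0.35,0.035,93],[0,0,0,0,0.25,0.02,93],[0,0,0,0,0.25,0.01,93],[0,0,0,0,0.25,0,93]]}' | grep -E 'tool|force:'
python3 -m creep '{"commands": [[0,0,0,0,0.25,0,93],[0,0,0,0,0.25,0,93],[0,0,0,0,0.25,-0.02,93],[0,0,0,0,0.25,-0.04,93],[0,0,0,0,0.2,-0.06,93]]}'| grep -E 'tool|force:'
python3 -m creep '{"commands": [[0,0,0,0,0,0.5,93],[0,0,0,0,-0.7,0,93],[0,0,0,0,-0.4,0,93],[0,0,0,0,0,0,93],[0,0,0,0,0,0,93]]}'| grep -E 'tool|force:'; python3 wl.py
```

```text
tool_pos: [0.5646, 0.0336, 0.0931]
force: [0.2, 0.1, 1.5]
grip_force: 1.3
tool_pos: [0.5657, 0.0823, 0.0891]
force: [0.2, 3.8, 16.6]
grip_force: 8.3
tool_pos: [0.5641, 0.0354, 0.1078]
force: [-0.5, 0.9, -0.1]
grip_force: 0.0
t 5.57 tcp [0.5641 0.0354 0.1078] F [-0.5  0.9 -0.1] px [(317, 152), (317, 265)] 254 380
roll y from front,back edge: [0.0698 0.0711] band x [0.5316 0.5943]
```

```bash
python3 -m creep '{"commands": [[0,0,0,0,0.3,-0.45,93],[0,0,0,0,0.35,0.035,93],[0,0,0,0,0.25,0.02,93],[0,0,0,0,0.25,0.01,93],[0,0,0,0,0.25,0,93]]}' | grep -E 'tool|force:'
python3 -m creep '{"commands": [[0,0,0,0,0.25,0,93],[0,0,0,0,0.25,0,93],[0,0,0,0,0.25,-0.02,93],[0,0,0,0,0.2,-0.04,93],[0,0,0,0,0,0.5,93]]}'| grep -E 'tool|force:'
python3 -m creep '{"commands": [[0,0,0,0,-0.7,0,93],[0,0,0,0,-0.4,0,93],[0,0,0,0,0,0,93],[0,0,0,0,0,0,93]]}'| grep -E 'tool|force:'; python3 wl.py pics/w4.png
```

```text
tool_pos: [0.5653, 0.0944, 0.0931]
force: [3.7, -0.0, 4.8]
grip_force: 2.7
tool_pos: [0.5628, 0.1332, 0.1079]
force: [0.9, 0.6, -0.3]
grip_force: 0.0
tool_pos: [0.5637, 0.0859, 0.1098]
force: [0.7, 0.8, -0.5]
grip_force: 0.0
t 6.78 tcp [0.5637 0.0859 0.1098] F [ 0.7  0.8 -0.5] px [(320, 146), (320, 259)] 258 383
roll y from front,back edge: [0.1233 0.1245] band x [0.533  0.5957]
```

View pics/w4.png

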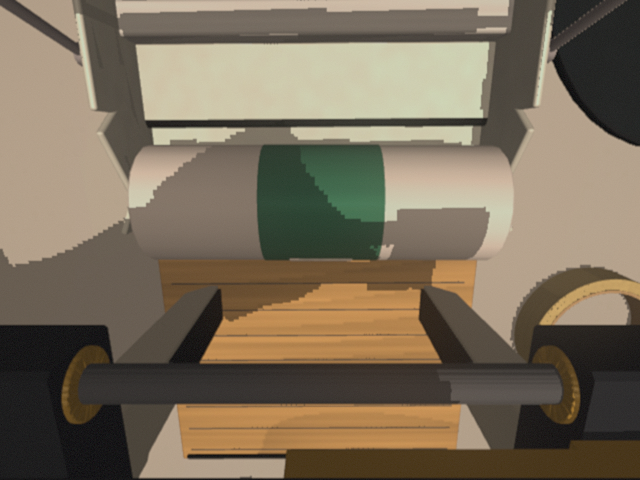

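The wrist view shows the roll between the cheek tabs at rows 146–259, square and still on the board's end, with the far lip at row 122. One short stroke should drop it in.

```bash
python3 - <<'E'
from h import *
print(ray("wrist",[(320,122),(320,126)],.01))
E
python3 -m creep '{"commands": [[0,0,0,0,0.35,-0.47,93],[0,0,0,0,0.3,0.035,93],[0,0,0,0,0.25,0.02,93],[0,0,0,0,0.25,0.01,93],[0,0,0,0,0.15,0.01,93]]}' | grep -E 'tool|force:'
python3 -m creep '{"commands": [[0,0,0,0,0,0.5,93],[0,0,0,0,-0.7,0.2,93],[0,0,0,0,-0.6,0,93],[0,0,0,0,0,0,93],[0,0,0,0,0,0,93]]}'| grep -E 'tool|force:'; python3 wl.py pics/w5.png
```

```text
[[0.56477686 0.16991266 0.01      ]
 [0.5647232  0.16756506 0.01      ]]
tool_pos: [0.5639, 0.1406, 0.0949]
force: [0.5, -0.1, 0.4]
grip_force: 0.0
tool_pos: [0.5644, 0.0848, 0.1229]
force: [0.1, -0.3, -0.8]
grip_force: 0.0
t 7.67 tcp [0.5644 0.0848 0.1229] F [ 0.1 -0.3 -0.8] px [(318, 99), (318, 209)] 260 377
roll y from front,back edge: [0.1472 0.1497] band x [0.5344 0.595 ]
```

View pics/w5.png

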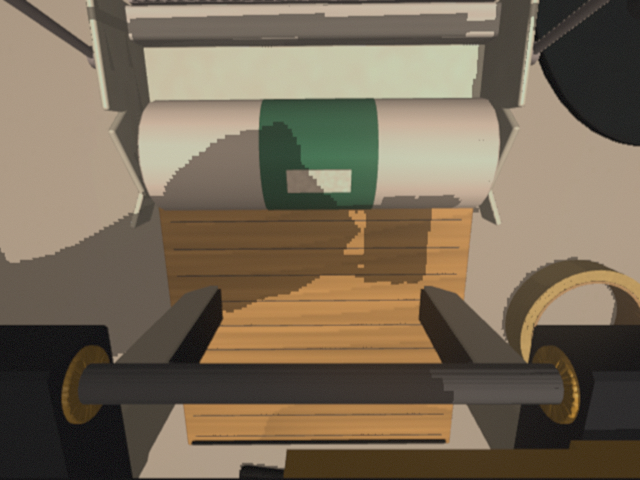

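The wrist view shows the roll at rows 99–209, with the black lip line gone behind it and centred between the cheeks. So it is in the well, y ≈ 0.149 against the expected 0.150. Now I'll lift over the blue bar and come down behind it.

```bash
python3 -m creep '{"commands": [[0,0,0,0,0,0.8,93],[0,0,0,0,0,0.8,93],[0,0,0,0,0.9,0,93],[0,0,0,0,0.9,0,93],[0,0,0,0,0.9,0,93]]}' | grep -E 'tool|force:'
python3 -m creep '{"commands": [[0,0,0,0,0.9,0,93],[0,0,0,0,0.75,0,93],[0,0,0,0,0,0,93],[0,0,0,0,0,0,93]]}' | grep -E 'tool|force:'
python3 loc.py pics/t2.png
```

```text
tool_pos: [0.5644, 0.1961, 0.1874]
force: [0.8, 0.3, -0.3]
grip_force: 0.0
tool_pos: [0.563, 0.2637, 0.1862]
force: [-0.1, -0.7, 0.3]
grip_force: 0.0
t 8.5167 tcp [0.5635 0.2615 0.1861] F [-0.3 -0.7  0.5]
```

View pics/t2.png

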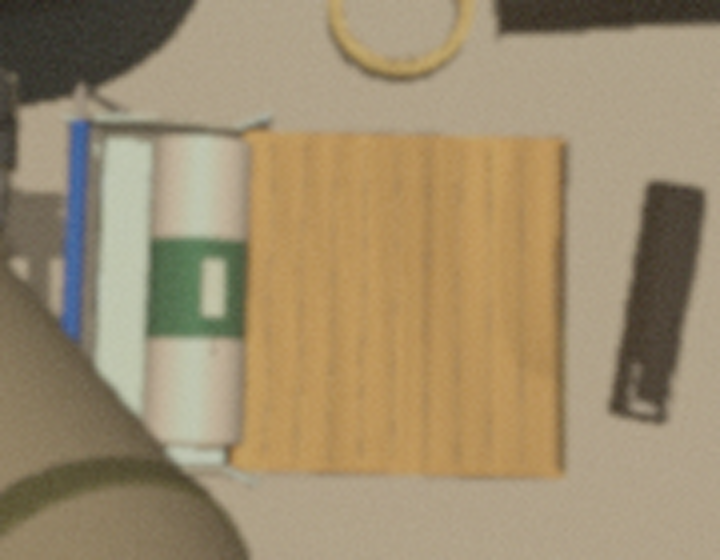

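The top view shows the roll lying parallel in the well, the bar still up, and the stapler and tape untouched. Lowering behind the bar and sweeping it over.

```bash
python3 -m creep '{"commands": [[0,0,0,0,0,-0.8,93],[0,0,0,0,0,-0.8,93],[0,0,0,0,0,0,93],[0,0,0,0,-0.2,0,93],[0,0,0,0,-0.2,0,93]]}' | grep -E 'tool|force:'
python3 -m creep '{"commands": [[0,0,0,0,-0.2,0,93],[0,0,0,0,-0.2,0,93],[0,0,0,0,-0.2,0,93],[0,0,0,0,-0.2,0,93],[0,0,0,0,-0.2,0,93]]}' | grep -E 'tool|force:'
python3 -m creep '{"commands": [[0,0,0,0,-0.2,0,93],[0,0,0,0,-0.2,0,93],[0,0,0,0,-0.2,0,93],[0,0,0,0,-0.2,0,93],[0,0,0,0,-0.2,0,93]]}' | grep -E 'tool|force:'
python3 -m creep '{"commands": [[0,0,0,0,0,0,93],[0,0,0,0,0,0.8,93],[0,0,0,0,0,0.8,93],[0,0,0,0,0.9,0,93],[0,0,0,0,0.9,0,93]]}' | grep -E 'tool|force:'
python3 -m creep '{"commands": [[0,0,0,0,0.9,0,93],[0,0,0,0,0,0,93],[0,0,0,0,0,0,93]]}' | grep -E 'tool|force:'
python3 loc.py pics/t3.png
```

```text
tool_pos: [0.5647, 0.2433, 0.1234]
force: [-0.2, 0.1, 0.0]
grip_force: 0.0
tool_pos: [0.5647, 0.2029, 0.123]
force: [0.4, 0.2, -0.8]
grip_force: 0.2
tool_pos: [0.5643, 0.163, 0.1223]
force: [0.4, -0.1, 0.8]
grip_force: 0.0
tool_pos: [0.5662, 0.2346, 0.1886]
force: [0.8, 0.8, -0.8]
grip_force: 0.0
tool_pos: [0.5636, 0.2749, 0.1864]
force: [0.7, -0.8, 0.1]
grip_force: 0.0
t 10.4833 tcp [0.5639 0.2726 0.1862] F [ 0.  -0.5 -0.9]
```

View pics/t3.png

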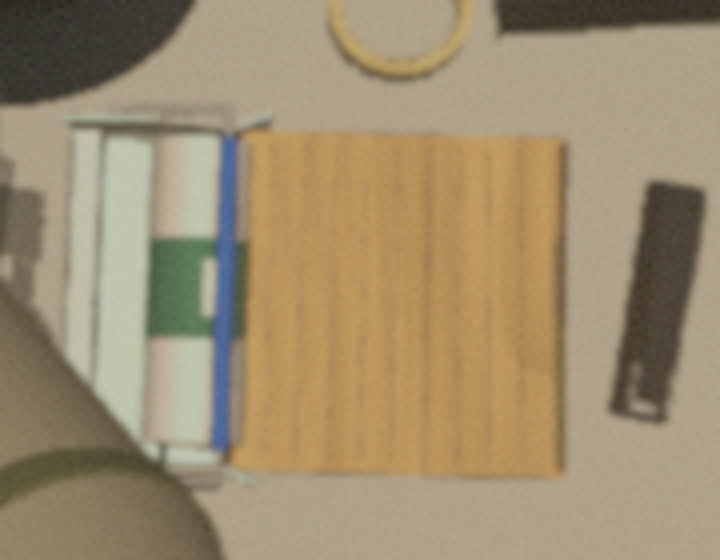

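The blue bar now lies across the roll (crop column 227), the roll hasn't moved, and the arm is clear. I'll check the bar's position against the value expected at joint 1.6 (x ≈ -19 mm) and hand in if it agrees.

Run:
```python
from h import *
im=snapshot("top"); B=mask(im,(100,110,40),(125,255,255),(258,225,330,335)); m=cv2.moments(B)
p=ray("top",(m["m10"]/m["m00"],m["m01"]/m["m00"]),.067)[0]; x=p[1]-.1505+.018*(p[0]-.563); print(p,"disp x",x)
if -.027<x<-.012: print(finish_job())
```

```text
[0.56296974 0.13093912 0.067     ] disp x -0.019561425338607243
the job is handed in; nothing more can be done
None
```

The job is handed in: the film roll was rolled into the well and the blue bar tipped over onto it, measuring 19.6 mm to the loading side of the well's middle against about 19 mm expected, with the arm clear; the stapler and tape look unmoved in the last top view, and the calculator was partly hidden by the arm there, but nothing came near it.

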